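Snap the strap over the rail, then hold the square in the corner

ROBOT

A 6-joint arm with a two-finger parallel gripper is mounted at the origin on a cart in front of the work surface, level with it; the furniture and walls round the work are solid. World frame = base frame: x ahead of the robot, y to its left, z up, the work surface at z = 0. Lengths are in m, angles in rad, forces in N, time in s.
With the tool pointing down it reaches from about 0.375 to 0.9 m from the base axis. Payload 3.1 kg.
Tool frame: the origin (TCP) lies at the very end of the fingers, on their centre line; the grasp point (between the pads) lies 19 mm behind it; z points along the fingers, y is the line along which they close (so a half turn about z gives the same grasp; the last joint's range is limited). The gripper opens to 85 mm and grips with 20 to 120 N. Pads are 22 mm wide; open, the fingers measure 114 mm over their backs; the gripper's body (76 mm by 85 mm) begins 54 mm behind the grasp point. The pads swing forward as they close: fully open they stand 13 mm farther back than shut.
Start: joints at [0.922, 0.527, 1.433, -0, 1.181, -0.178], TCP at [0.283, 0.557, 0.231] pointing down, gripper open.
Joint ranges: [-3.08, 3.08], [-0.75, 2.2], [0.22, 2.44], [-1.43, 4.57], [0, 2.65], [-2.85, 2.85]. Speed limits (rad/s): [2.79, 2.79, 3.14, 3.14, 3.14, 3.14].

INTERFACE

Orientations are given as a unit quaternion [x, y, z, w].
In Python, from station import sense, snapshot, camera_params, sign_off gives the robot as it stands.
- The arm moves only by the shell command python3 -m handwheel 'ROWS' [OPENING] [FORCE]. ROWS is JSON, a list that holds one entry, the list of rows, each a list of 4 numbers: the shift along the tool's x, y, z in units of 25 mm (1.0 is 25 mm), then the turn about the tool's z in units of 6 degrees (1.0 is 6 degrees). A call has 1 to 20 rows; each row shifts and turns the commanded pose from where the row before left it, along the tool's axes as they then stand; what a row does not reach is not made up. A row lasts 1/8 s, in which the tool goes at most 62.5 mm and 10.7 degrees, less where a joint would pass 70% of its speed; a pose out of reach is approached as far as the arm can. A call is refused whole if a number of a shift passes 1 or a number of a turn 1, either way. A call with a gripper value outside its range is refused whole. OPENING is the finger opening in mm, from 0 to 85.4, set as the call begins (- or left out, the last holds). The fingers move at their own pace and stop on an object; FORCE is the grip in N (left out, the last holds). Time passes only in rows, so rows that do not move let the fingers close. It gives the time, the measured TCP pose, the force, the opening and the grip force at its end, in the units of the state.
- sense(): the state, without advancing time (a new reading comes with each control period).
- snapshot(name): name is "scene" or "top" or "wrist"; returns (picture, depth): 400x640x3 uint8, red, green, blue; 400x640 float32, m along the optical axis (not along the pixel's ray), 0 where there is no reading.
- camera_params(name): a dict with "mtx" (3x3 intrinsics, pixels), "D" ([k1, k2, p1, p2, k3] as OpenCV has them; the pictures are not rectified), "extrinsics" (4x4, takes a point from camera to world coordinates); the wrist camera has in their place "hand_eye" (4x4, takes a point from camera to tool coordinates, whose origin is the TCP and whose axes are the flange's). Camera axes: x right, y up, looking along -z (the intrinsics and any distortion apply to the point x, -y, -z); pixel columns grow to the right and rows downward; lengths in m; the calibration is good to about 2 mm. A picture is of the moment at which its call begins: read the wrist's pose just before it. camera_params takes no time and is no camera call.
- sign_off(): hands the job in; it is judged then, once.
The state is a dict: "t": time; "q": joint angles; "qd": joint speeds; "tau": joint torques, N m; "tcp_pos": TCP position; "tool_rot": TCP orientation; "force": force on the tool from outside, world axes, zero at the start; "ft_torque": the same for the moment, N m; "finger_gap": opening from 0.0 (shut) to 1.0 (fully open); "gripper_force": force on a finger pad.
Only numpy, scipy, OpenCV 4.12 (cv2) and the standard library are available. Lean on these libraries where they do the work, as an engineer would, in place of code of your own. Each camera call takes 0.05 s, during which the arm holds its last target. There are 200 camera calls.

TASK

On the frame jig, first press the red pad of the hinged strap down until the strap snaps shut flat over the rail and stays. Then pick up the aluminium square by its black grip, set it flat on the jig board and press its outer corner into the corner between rail and stud, pushing the leaning stud back against its stop pin, until both outer faces lie fully against rail and stud. The job finishes while you are still holding: keep hold of the square, pressing it firmly against both, and leave the other things on the bench where they are.

Things in the scene. Friction and masses are not known exactly. Their poses are not given: they have to be found in the camera images.
- jig: Plywood jig board, fixed on a black mat 2 mm thick. Origin on its underside; it spans x -62 to 66, y -95 to 105 mm, top at z 12 mm. x points away from the robot across the board, y along the rail to the robot's left, z up. A steel stop pin (10 mm across, 26 mm tall) stands on it at x -50, y -85 mm.
- jig_corner (a point): The inside corner on the board's top (jig x 22, y -50, z 12 mm): where the rail's near face meets the stud's left face when the stud is square. The free corner space lies to -x and +y of it (jig axes).
- rail: Pale wooden rail 30 x 180 x 22 mm fixed across the far side of the board; same frame and origin as the jig. Its near face is the plane x = 22 mm, y from -90 to +90 mm, its top at z = 34 mm. Rail, stud and square are smooth (friction about 0.25).
- stud: Darker wooden stud 85 x 30 x 21 mm, right end of the board, from the rail towards the robot, on a stiff vertical bolt: its near end starts leaning 0.07 to 0.14 rad left into the corner space; 2 N turns it back to its stop (axes as the jig). Origin: bolt on the board's top (jig x 6, y -65 mm); spans x -72 to 13, y -15 to 15, z to 22 mm; the square meets face y = 15.
- strap (a joint): Hinge of the steel hold-down strap, rad: 0 = shut flat over the rail, 0.65 = fully open, as it starts. An over-centre spring pushes it open above 0.3 rad, and below that snaps it shut and holds it. Pushing it shut takes about 3 N down on the pad, more nearer the hinge.
- strap_pad (a point): Centre of the top of the red pad (20 x 26 mm, 12 mm thick) at the free end of the strap, 62 mm from the hinge axis; shut, it is at jig x -2.5, y 75, z 46 mm. It swings down and towards the robot in an arc about the hinge.
- strap_hinge (a point): Point on the strap's hinge axis (jig x 59.5, y 75, z 39 mm); the axis is the jig's y axis. The strap is a bar 24 mm wide and 4 mm thick. Hinge blocks beside it reach to z = 42 mm. A tall cabinet stands 15 to 35 mm beyond the far edge of the board, so lean the wrist back towards the robot here.
- square: Loose aluminium L square, 0.25 kg: legs 80 mm long, 18 wide, 20 high, a black upright grip bar set diagonally between them. Origin: underside, below the grip's middle. Outer faces: planes x = 34 and y = -34 mm; one leg runs along -x to x = -46, the other along +y to y = 46 mm. Starts flat on the mat left of the jig; seated, its axes are parallel to the jig's.
- square_corner (a point): Outer corner of the square on the underside (34, -34, 0 mm in its frame); the metal is relieved 4 mm at the very corner. Seated, it lies on jig_corner.
- square_grip (a point): Middle of the black grip bar, 46 mm above the square's underside. The bar is 56 mm long, 16 thick, z 24 to 58 mm; it runs along (1, 1) of the square's axes, so fingers close along (1, -1), which points to the outer corner. Fingertips 25 mm or more above the underside clear rail and stud.
- tape_roll: Roll of masking tape, 66 x 66 x 18 mm, lying flat; leave alone. Origin under its centre.
- bronze_bush: Bronze bush 33 x 33 x 23 mm; leave alone. Origin under its centre.
- v_block: Steel V block 38 x 60 x 42 mm; leave alone. Origin under its centre.
- screwdriver_yellow: Yellow screwdriver 26 x 135 x 22 mm, lying; leave alone. Origin under its centre.

How it is judged:
By the outcome, as a careful person would: the job done as asked, in the order asked, and still so for the second after the job is handed in, while the arm keeps its last pose, push and grip.
It also fails if it takes over 45 s, if anything falls off the work surface, if the arm or the gripper's body presses on something with over 40 N, if the wrist force passes 120 N, or if a joint passes its speed limit or range.

## Working session

There is one attempt and no reset: what is moved stays moved. The work goes in short steps, Python scripts to look and compute and a shell command to move; the robot and the scene stay as the last step left them, time stands still between calls to the robot, and variables do not carry over. Pictures are saved under pics/ and viewed, at most 10 in all, crops included, and the job is handed in when it is done.

```bash
ls; mkdir -p pics; cat > h.py <<'E'
import numpy as np, cv2
from station import sense, snapshot, camera_params
from scipy.spatial.transform import Rotation as R
def grab(n):
    s=sense(); im,d=snapshot(n); p=camera_params(n)
    if n=='wrist':
        T=np.eye(4); T[:3,:3]=R.from_quat(s['tool_rot']).as_matrix(); T[:3,3]=s['tcp_pos']; E=T@np.array(p['hand_eye'])
    else: E=np.array(p['extrinsics'])
    return im,d,np.array(p['mtx'],float),np.array(p['D'],float),E
def rays(uv,K,D,E):
    u=cv2.undistortPoints(np.array(uv,float).reshape(-1,1,2),K,D).reshape(-1,2)
    r=np.c_[u[:,0],-u[:,1],-np.ones(len(u))]
    return E[:3,3], r@E[:3,:3].T   # depth*r = point
def plane(uv,z,c):
    o,r=rays(uv,*c[2:]); return o+r*((z-o[2])/r[:,2])[:,None]
def cloud(c):
    d=c[1]; v,u=np.nonzero(d>0); o,r=rays(np.c_[u,v],*c[2:]); return u,v,o+r*d[v,u][:,None]
def proj(P,c):
    _,_,K,D,E=c; q=(np.atleast_2d(P)-E[:3,3])@E[:3,:3]
    return cv2.projectPoints((q*[1,-1,-1]).reshape(-1,1,3),np.zeros(3),np.zeros(3),K,D)[0].reshape(-1,2)
E
python3 - <<'E'
from h import *
import pickle
print(sense())
C={n:grab(n) for n in('scene','top')}
pickle.dump(C,open('c0.pkl','wb'))
for n in C:
    cv2.imwrite(f'pics/{n}0.png',C[n][0][...,::-1]); print(n,C[n][2],C[n][4].round(3),(C[n][1]>0).mean())
E
```

```text
pics
{'t': 0.0, 'q': array([ 9.22489316e-01,  5.28469469e-01,  1.43391347e+00, -2.22576505e-05,
        1.18137056e+00, -1.78507939e-01]), 'qd': array([-4.89089144e-04, -9.36316924e-06,  2.92239036e-03,  1.51681615e-03,
       -2.47348031e-03, -3.72080680e-04]), 'tau': array([ 5.09034944e-04, -4.42336321e+01, -1.78030479e+01, -1.49494545e-04,
        8.20746442e-03,  9.39355857e-06]), 'tcp_pos': array([0.28248701, 0.55671629, 0.23032802]), 'tool_rot': array([ 2.32741026e-01,  9.72538147e-01, -9.93538470e-04, -4.24616089e-04]), 'force': array([ 0.03343024, -0.54001155,  0.15727298]), 'ft_torque': array([-0.025499  ,  0.03708804,  0.00823439]), 'gripper_force': 0.0, 'finger_gap': 1.0008574738501288}
scene [[425.42695237   0.         319.95668517]
 [  0.         425.42695237 191.0213813 ]
 [  0.           0.           1.        ]] [[-0.819  0.356 -0.45   0.072]
 [-0.573 -0.495  0.653  0.91 ]
 [ 0.009  0.793  0.61   0.688]
 [ 0.     0.     0.     1.   ]] 0.99587109375
top [[368.96791693   0.         317.95615881]
 [  0.         368.96791693 200.28403999]
 [  0.           0.           1.        ]] [[-0.026  0.99  -0.138  0.439]
 [-1.    -0.024  0.018  0.212]
 [ 0.014  0.138  0.99   0.891]
 [ 0.     0.     0.     1.   ]] 0.9961171875
```

View pics/scene0.png

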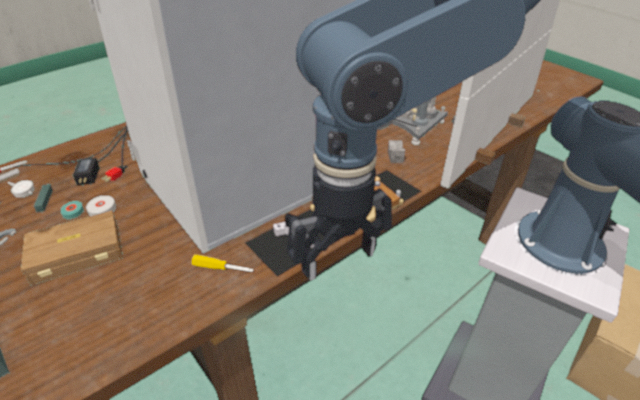

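View pics/top0.png

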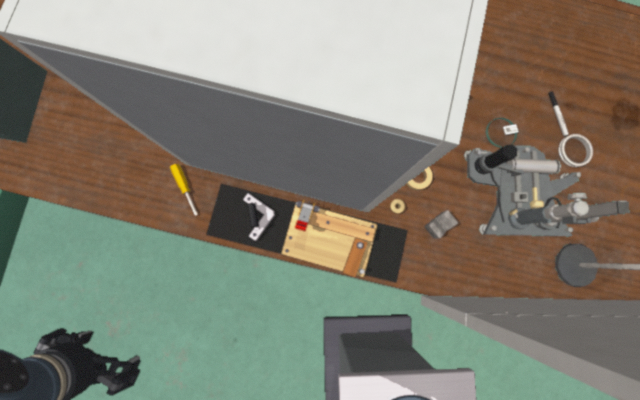

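The scene view shows the arm mostly hiding the jig. In the top view the jig board spans about (283–377, 203–276), with the red pad at (301,225), the stud at (357,256) and the stop pin near the stud's end. The square is at (260,215) on the black mat, and the cabinet is just beyond the board.

```bash
python3 - <<'E'
from h import *
import pickle
C=pickle.load(open('c0.pkl','rb')); c=C['top']; im=c[0]
hsv=cv2.cvtColor(im,cv2.COLOR_RGB2HSV)
roi=np.zeros(im.shape[:2],bool); roi[180:285,200:420]=1
u,v,P=cloud(c); Z=np.full(im.shape[:2]+(3,),np.nan); Z[v,u]=P
def rep(n,m):
    m=m&roi; vv,uu=np.nonzero(m); p=Z[m]; print(n,m.sum(),'uv',uu.mean().round(1),vv.mean().round(1),'med',np.nanmedian(p,0).round(4),'z10/90',np.nanpercentile(p[:,2],[10,90]).round(4))
h,s,V=[hsv[...,i].astype(int) for i in range(3)]
rep('red',((h<6)|(h>172))&(s>150)&(V>90))
z=Z[...,2]
x,y=Z[...,0],Z[...,1]
black=(V<50)
rep('mat',black&(z<0.01))
wood=(h>8)&(h<28)&(s>60)&(V>150)&(z>0.006)&(z<.08)
rep('wood',wood)
m=(wood&roi).astype(np.uint8)
m=cv2.morphologyEx(m,cv2.MORPH_CLOSE,np.ones((9,9)))
k=max(cv2.findContours(m,cv2.RETR_EXTERNAL,cv2.CHAIN_APPROX_NONE)[0],key=cv2.contourArea)
b=cv2.boxPoints(cv2.minAreaRect(k)); print(b,plane(b,.014,c).round(4))
sq=(s<60)&(V>140)&(z>0.01)&(z<.05); sq[:,280:]=0; rep('square',sq)
sq[:]&=roi
k=max(cv2.findContours(sq.astype(np.uint8),cv2.RETR_EXTERNAL,cv2.CHAIN_APPROX_NONE)[0],key=cv2.contourArea)
b=cv2.boxPoints(cv2.minAreaRect(k)); print(b,plane(b,.022,c).round(4))
cr=cv2.resize(im[180:285,200:420],None,fx=3.6,fy=3.6,interpolation=cv2.INTER_CUBIC); cv2.imwrite('pics/crop.png',cr[...,::-1])
# cabinet front points
mm=(z>0.06)&(z<0.25)&(x>0.3)&(np.abs(y-.25)<.25); p=Z[mm]
for a in np.arange(0,.5,.05):
    q=p[(abs(p[:,1]-a)<.01)]; 
    if len(q): print('cab y',a.round(2),np.percentile(q[:,0],[2,50]).round(3))
E
```

```text
red 77 uv 301.0 225.0 med [0.4969 0.2356 0.0873] z10/90 [0.081  0.0893]
mat 2113 uv 295.5 229.6 med [0.4933 0.305  0.0025] z10/90 [0.0005 0.0046]
wood 4258 uv 333.8 238.9 med [0.4654 0.1626 0.0157] z10/90 [0.013  0.0372]
[[280.46082 254.13443]
 [295.97284 200.95042]
 [377.64966 224.7728 ]
 [362.13763 277.9568 ]] [[0.4348 0.2874 0.014 ]
 [0.5602 0.2487 0.014 ]
 [0.4981 0.0551 0.014 ]
 [0.3745 0.0973 0.014 ]]
square 392 uv 259.8 215.8 med [0.5276 0.3337 0.0226] z10/90 [0.0203 0.0246]
[[228.34642 221.00925]
 [247.93994 193.25174]
 [274.91223 212.29102]
 [255.31873 240.04852]] [[0.5152 0.4086 0.022 ]
 [0.5804 0.3623 0.022 ]
 [0.5332 0.2986 0.022 ]
 [0.469  0.3451 0.022 ]]
cab y 0.1 [0.533 0.536]
cab y 0.15 [0.548 0.55 ]
cab y 0.2 [0.562 0.565]
cab y 0.25 [0.491 0.578]
cab y 0.3 [0.591 0.594]
cab y 0.35 [0.509 0.608]
cab y 0.4 [0.621 0.623]
cab y 0.45 [0.635 0.638]
```

View pics/crop.png

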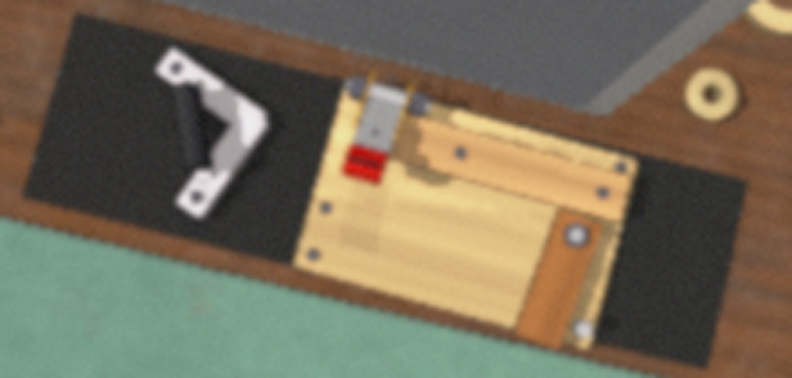

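The crop shows the strap open, with its pad near the board's left end. The stud leans left, its bolt is at crop (576,235) and the pin at (584,330). The square's outer corner points right. The jig's yaw is about −17° and the square's about −36°. I'll bring the wrist camera over them.

```bash
python3 -m handwheel '[[[-0.99,-0.64,0,0],[-0.99,-0.64,0,0],[-0.99,-0.64,0,0],[-0.99,-0.64,0,0],[-0.99,-0.64,0,0],[-0.99,-0.64,0,0],[-0.99,-0.64,0,0],[-0.99,-0.64,0,0],[-0.99,-0.64,0,0],[-0.99,-0.64,0,0],[-0.99,-0.64,0,0],[-0.99,-0.64,0,0],[0,0,0,-0.85],[0,0,0,-0.85],[0,0,0,0],[0,0,0,0]]]' 0 60; python3 - <<'E'
from h import *
import pickle
c=grab('wrist'); pickle.dump(c,open('w1.pkl','wb')); cv2.imwrite('pics/w1.png',c[0][...,::-1])
s=sense(); print(s['q'],s['tcp_pos'],s['force']); print(c[4].round(3))
E
```

```text
t: 2.1
tcp_pos: [0.4606, 0.2517, 0.2311]
tool_rot: [0.146, 0.989, -0.0, -0.0]
force: [0.5, -0.0, 0.8]
finger_gap: 0.001
gripper_force: 0.0
[ 2.87063346e-01  3.93634262e-01  1.68209433e+00  2.51545235e-05
  1.06620827e+00 -9.91210658e-01] [0.46062249 0.25172657 0.23118521] [ 0.48409132 -0.45608831 -0.1208022 ]
[[ 0.288 -0.904 -0.315  0.381]
 [ 0.958  0.272  0.094  0.277]
 [ 0.001 -0.329  0.944  0.372]
 [ 0.     0.     0.     1.   ]]
```

View pics/w1.png

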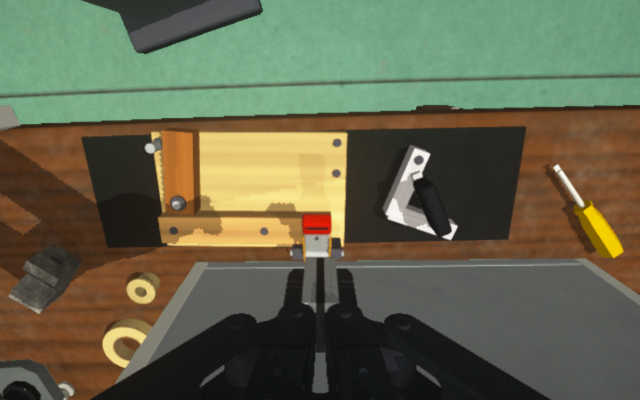

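The wrist view shows it all. The board is at (152–347, 131–246) with its left edge at u≈347, the red pad at (317,222), stud bolt at (178,203) and pin at (151,148). The square's outer corner is near (388,210), and the grip runs from (420,180) to (443,230).

```bash
cat > meas.py <<'E'
from h import *
def analyse(c,verbose=1):
    im=c[0]; hsv=cv2.cvtColor(im,cv2.COLOR_RGB2HSV); h,s,V=[hsv[...,i].astype(int) for i in range(3)]
    u,v,P=cloud(c); Z=np.full(im.shape[:2]+(3,),np.nan); Z[v,u]=P; return h,s,V,Z
def line(p): # TLS/robust line
    vx,vy,x,y=cv2.fitLine(np.float32(p),cv2.DIST_HUBER,0,1e-5,1e-5).ravel(); return np.array([x,y]),np.array([vx,vy])
E
python3 - <<'E'
from meas import *
import pickle
c=pickle.load(open('w1.pkl','rb')); t=pickle.load(open('c0.pkl','rb'))['top']
h,s,V,Z=analyse(c); z=Z[...,2]
vv,uu=np.mgrid[0:400,0:640]
def tri(a,ca,b,cb):
    o1,r1=rays([a],*ca[2:]); o2,r2=rays([b],*cb[2:]); r1,r2=r1[0],r2[0]
    k=np.linalg.lstsq(np.c_[r1,-r2],o2-o1,rcond=None)[0]; p,q=o1+k[0]*r1,o2+k[1]*r2; return (p+q)/2,np.linalg.norm(p-q)
red=((h<6)|(h>172))&(s>150)&(V>150)&(vv>200)&(vv<250)&(uu>290)&(uu<340)
print('red',red.sum(),uu[red].mean(),vv[red].mean(),np.nanmedian(Z[red],0).round(4), np.nanpercentile(z[red],[5,95]))
b=(uu[red].mean(),vv[red].mean()); print('tri pad',tri(b,c,(301,225),t))
# board: near edge & left edge, subpixel by gradient of mask columns
wood=(h>8)&(h<28)&(s>50)&(V>140)
near=[]
for u0 in range(210,335,4):
    col=im=c[0][:,u0].astype(float).sum(1); g=np.diff(col[122:145]); near.append((u0,122+np.argmax(g)+.5))
left=[]
for v0 in list(range(140,205,3)):
    row=c[0][v0].astype(float).sum(1); g=np.diff(row[335:360]); left.append((335+np.argmin(g)+.5,v0))
n=plane(near,.014,c)[:,:2]; l=plane(left,.014,c)[:,:2]
print('board z',np.nanmedian(z[150:195,220:330]),'rail z',np.nanmedian(z[220:238,215:290]))
pn,dn=line(n); pl,dl=line(l)
yn=np.degrees(np.arctan2(dn[1],dn[0]))%180-90; yl=np.degrees(np.arctan2(dl[1],dl[0])); print('yaw near,left',yn,yl)
k=np.linalg.solve(np.c_[dn,-dl],pl-pn); K=pn+k[0]*dn; print('corner(-62,105)',K)
# rail near-top edge from depth
e=[]
for u0 in range(205,300,3):
    g=np.diff(z[200:225,u0]); i=np.nanargmax(g); e.append((u0,200+i+.5))
re=plane(e,.036,c)[:,:2]; pr,dr=line(re); yr=np.degrees(np.arctan2(dr[1],dr[0]))%180-90; print('rail yaw',yr)
for yaw in (yn,yr):
    a=np.radians(yaw); Rj=np.array([[np.cos(a),-np.sin(a)],[np.sin(a),np.cos(a)]])
    o=K-Rj@[-.062,.105]; print('origin',o.round(4),'rail face x',((re-o)@Rj)[:,0].mean().round(4),'pad',((np.nanmedian(Z[red],0)[:2]-o)@Rj).round(4))
# stud: bolt
# square
sm=(z>.016)&(z<.029)&(V>120)&(s<70)&(uu>370)&(uu<480)&(vv>130)&(vv<250)
k=max(cv2.findContours(sm.astype(np.uint8),0,cv2.CHAIN_APPROX_NONE)[0],key=cv2.contourArea)
b=cv2.boxPoints(cv2.minAreaRect(k)); B=plane(b,.022,c); print('sq z',np.nanmedian(z[sm]),b.round(1).tolist(),B.round(4).tolist())
gm=(z>.045)&(z<.075)&(V<90)&(uu>400)&(uu<470)&(vv>150)&(vv<250)
k=max(cv2.findContours(gm.astype(np.uint8),0,cv2.CHAIN_APPROX_NONE)[0],key=cv2.contourArea)
pts=Z[gm]; top=pts[pts[:,2]>np.nanpercentile(pts[:,2],60)]
print('grip n',gm.sum(),'ztop',np.nanpercentile(pts[:,2],[50,95]),'rect of top',cv2.minAreaRect(np.float32(pts[pts[:,2]>.054][:,:2]*1000)))
print('all square pts rect',cv2.minAreaRect(np.float32(Z[sm][:,:2]*1000)))
E
```

```text
red 459 316.24183006535947 223.4161220043573 [0.4939 0.239  0.0846] [0.0792599  0.08801561]
tri pad (array([0.49822772, 0.23687514, 0.07570525]), np.float64(0.002133789855556701))
board z 0.012574664759973486 rail z 0.03464441917413891
yaw near,left -16.836906 -16.83847
corner(-62,105) [0.43664512 0.2882886 ]
rail yaw -15.070763
origin [0.4656 0.1698] rail face x 0.0176 pad [0.0071 0.0744]
origin [0.4692 0.1708] rail face x 0.0146 pad [0.0061 0.0723]
sq z 0.020791546757915613 [[383.6000061035156, 216.8000030517578], [408.0, 145.60000610351562], [459.20001220703125, 163.10000610351562], [434.8999938964844, 234.3000030517578]] [[0.5335, 0.3018, 0.022], [0.4662, 0.3427, 0.022], [0.4986, 0.389, 0.022], [0.5696, 0.3506, 0.022]]
grip n 1000 ztop [0.0581251  0.05958085] rect of top ((526.1730346679688, 348.6968994140625), (55.66803741455078, 16.198997497558594), 8.914430618286133)
all square pts rect ((526.0048828125, 356.7890625), (80.96900939941406, 79.0842514038086), 53.27529525756836)
```

```bash
python3 -m handwheel '[[[-0.5,-0.04,0,0],[-0.5,-0.04,0.5,0],[-0.54,0,0.9,0],[0,0,0.9,0],[0,0,0.9,0],[0,0,0.9,0],[0,0,0.9,0],[0,0,0.45,0],[0,0,0,0]]]'
```

```text
t: 3.28
tcp_pos: [0.497, 0.2382, 0.0939]
tool_rot: [0.146, 0.989, -0.0, -0.001]
force: [-0.0, 0.3, -0.4]
finger_gap: -0.002
gripper_force: 0.0
```

```bash
python3 -m handwheel '[[[0.04,0,0.2,0],[0.08,0,0.2,0],[0.08,0,0.2,0],[0.08,0,0.2,0],[0.08,0,0.2,0],[0,0,0,0]]]'
```

```text
t: 4.03
tcp_pos: [0.4882, 0.2411, 0.0694]
tool_rot: [0.145, 0.989, -0.0, -0.0]
force: [0.2, 0.8, -0.2]
finger_gap: 0.001
gripper_force: 0.0
```

```bash
python3 -m handwheel '[[[0.04,0,0.25,0],[0.04,0,0.25,0],[0.02,0,0.2,0],[0,0,0.1,0],[0,0,0.05,0],[0,0,0,0]]]'; python3 - <<'E'
from meas import *
c=grab('scene'); h,s,V,Z=analyse(c)
red=((h<6)|(h>172))&(s>150)&(V>80)
p=Z[red]; k=(np.abs(p[:,0]-.49)<.06)&(np.abs(p[:,1]-.24)<.05); print(k.sum(), np.nanmedian(p[k],0) if k.any() else '')
E
```

```text
t: 4.78
tcp_pos: [0.4862, 0.2419, 0.0488]
tool_rot: [0.145, 0.989, 0.0, 0.0]
force: [0.4, -0.3, 0.5]
finger_gap: 0.004
gripper_force: 0.0
42 [0.47832013 0.25222227 0.04703175]
```

```bash
python3 -m handwheel '[[[0,0,0.1,0],[0,0,0.05,0],[0,0,0,0]]]'; python3 -m handwheel '[[[0,0,-0.5,0],[0,0,-1,0],[0,0,-1,0],[0,0.5,-1,0],[0.5,1,-1,0],[0.5,1,-1,0],[0.5,1,0,0],[0,0,0,0]]]' 60; python3 - <<'E'
from meas import *
import pickle
c=grab('wrist'); pickle.dump(c,open('w2.pkl','wb')); cv2.imwrite('pics/w2.png',c[0][...,::-1]); print(sense()['q'])
h,s,V,Z=analyse(c); z=Z[...,2]; ok=np.isfinite(z)&(Z[...,0]<.6)
red=((h<6)|(h>172))&(s>150)&(V>150)&ok&(abs(Z[...,1]-.24)<.04)
print('red',red.sum(),np.nanmedian(Z[red],0).round(4))
w=ok&(abs(Z[...,0]-.527)<.07)&(abs(Z[...,1]-.349)<.07)
g=Z[w&(z>.053)&(z<.07)&(V<90)]; print('grip',cv2.minAreaRect(np.float32(g[:,:2]*1000)),np.median(g[:,2]))
sm=w&(z>.016)&(z<.029)&(V>120)&(s<70); print('sq',cv2.minAreaRect(np.float32(Z[sm][:,:2]*1000)),np.median(z[sm]))
E
```

```text
t: 5.2
tcp_pos: [0.4865, 0.2421, 0.0477]
tool_rot: [0.145, 0.989, 0.0, 0.001]
force: [-2.7, -2.1, 17.9]
finger_gap: 0.004
gripper_force: 9.2
t: 6.2
tcp_pos: [0.4749, 0.3381, 0.1831]
tool_rot: [0.144, 0.99, 0.0, 0.0]
force: [0.3, -0.3, -0.7]
finger_gap: 0.701
gripper_force: 0.0
[ 4.25428886e-01  5.30417785e-01  1.59083131e+00 -4.36508956e-04
  1.02060063e+00 -8.55217105e-01]
red 420 [0.4862 0.2417 0.0465]
grip ((526.0673828125, 348.62744140625), (55.194244384765625, 16.080076217651367), 8.42939281463623) 0.058241757037190534
sq ((542.2916259765625, 342.64776611328125), (80.05779266357422, 137.4215850830078), 67.01445007324219) 0.02071894017412837
```

View pics/w2.png

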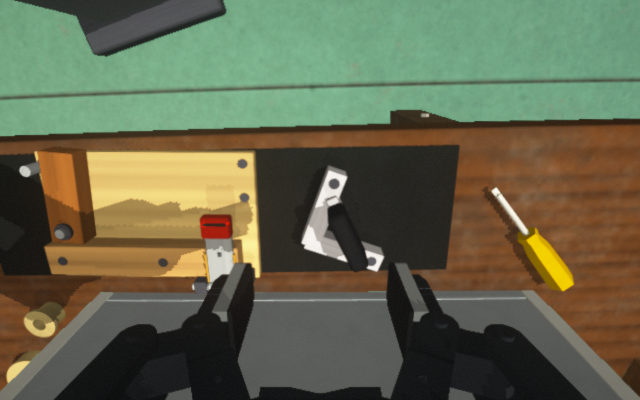

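The strap lies flat, with the pad at (215,225) and z≈0.047. The grip bar runs from (335,200) to (360,268), and both wrist positions give its centre as (0.526, 0.3486). Next I turn and hover over it.

```bash
python3 -m handwheel '[[[0,0,0,-0.84],[0,0,0,-0.84],[0,0,0,-0.84],[0,0,0,-0.84],[0,0,0,-0.84],[-0.7,0.04,0.5,0],[-0.7,0.04,1,0],[-0.69,0.03,1,0],[0,0,0.5,0],[0,0,0,0]]]' 50 70
```

```text
t: 7.5
tcp_pos: [0.5255, 0.346, 0.1057]
tool_rot: [-0.073, 0.997, -0.001, -0.002]
force: [0.3, 0.0, -0.2]
finger_gap: 0.585
gripper_force: 0.0
```

```bash
python3 -m handwheel '[[[0,0.1,0.7,0],[0,0,0.8,0],[0,0,0.8,0],[0,0,0.5,0],[0,0,0.2,0],[0,0,0,0]]]'; python3 -m handwheel '[[[0,0,0,0],[0,0,0,0],[0,0,0,0],[0,0,0,0],[0,0,0,0],[0,0,0,0]]]' 0 70
```

```text
t: 8.25
tcp_pos: [0.5263, 0.3495, 0.0324]
tool_rot: [-0.074, 0.997, -0.0, -0.0]
force: [-0.3, -0.4, 0.7]
finger_gap: 0.587
gripper_force: 0.0
t: 9.0
tcp_pos: [0.5269, 0.3497, 0.0335]
tool_rot: [-0.074, 0.997, 0.0, 0.001]
force: [0.2, -0.5, 5.7]
finger_gap: 0.166
gripper_force: 70.4
```

```bash
python3 -m handwheel '[[[0,0,-0.4,0],[0,0,-0.8,0],[0,0,-0.9,0],[0,0,-0.9,0],[0,0,0,-0.82],[0,0,0,-0.82],[0,0,0,-0.82],[0,0,0,-0.82],[0.75,-0.56,0,0],[0.75,-0.56,0,0],[0.75,-0.56,0,0],[0.75,-0.56,0,0],[0.75,-0.56,0,0],[0.75,-0.56,0,0],[0.75,-0.56,0,0],[0.76,-0.59,0,0],[0,0,0,0],[0,0,0,0]]]'; python3 - <<'E'
from meas import *
import pickle
c=grab('wrist'); pickle.dump(c,open('w3.pkl','wb')); cv2.imwrite('pics/w3.png',c[0][...,::-1]); s=sense(); print(s['q'],s['finger_gap'],s['force'])
E
```

```text
t: 11.25
tcp_pos: [0.4481, 0.1795, 0.1083]
tool_rot: [-0.243, 0.97, 0.0, 0.001]
force: [-0.1, -0.4, -2.6]
finger_gap: 0.173
gripper_force: 69.5
[ 1.49331614e-01  5.42690524e-01  1.89767851e+00  3.25080056e-04
  6.99054833e-01 -1.91345366e+00] 0.17613667519729068 [ 0.12560781 -0.55414306 -1.8153888 ]
```

View pics/w3.png

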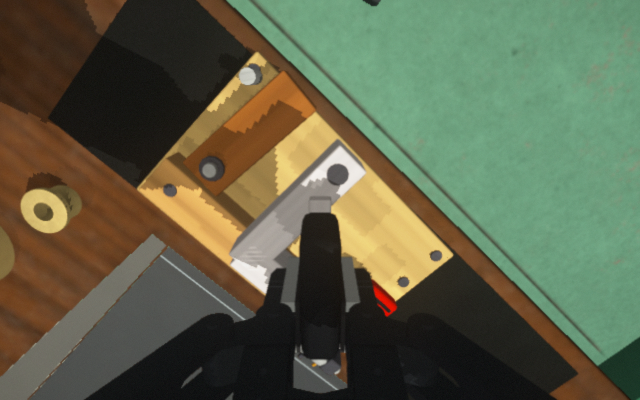

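The square hangs level above the corner. Its −x leg runs from (235,255) to (345,160), parallel to the rail normal, with the leaning stud's bolt at (212,168) and the pin at (250,75). I'll check its yaw and position against the jig.

```bash
python3 - <<'E'
from meas import *
import pickle
c=pickle.load(open('w3.pkl','rb')); h,s,V,Z=analyse(c); z=Z[...,2]
a=np.radians(-16.84); Rj=np.array([[np.cos(a),-np.sin(a)],[np.sin(a),np.cos(a)]]); o=np.array([.4656,.1698])
J=(Z[...,:2]-o)@Rj
m=(z>.085)&(z<.105)&(s<80)&(V>90); m=cv2.morphologyEx(m.astype(np.uint8),cv2.MORPH_OPEN,np.ones((3,3)))
n,L,st,_=cv2.connectedComponentsWithStats(m); i=1+np.argmax(st[1:,4]); m=L==i
p=J[m]*1000; print('sq z',np.median(z[m]),np.percentile(z[m],[5,95])); print('jig x range',p[:,0].min(),p[:,0].max(),'y',p[:,1].min(),p[:,1].max())
e=[]
for x in np.arange(p[:,0].min()+6,p[:,0].max()-12,3):
    q=p[abs(p[:,0]-x)<1.5]; e.append((x,np.percentile(q[:,1],2)))
pt,d=line(e); print('outer face angle err deg',np.degrees(np.arctan(d[1]/d[0])),'y at mid',pt,len(e))
st_=(z>.03)&(z<.04)&(J[...,1]<-.02)&(J[...,1]>-.11)&(J[...,0]<.012)&(J[...,0]>-.075)&(V>60)
q=J[st_]*1000; e=[]
for x in range(-55,5,4):
    k=q[abs(q[:,0]-x)<2]; 
    if len(k)>3: e.append((x,np.percentile(k[:,1],97)))
print('stud left face',np.round(e,1).tolist())
if len(e)>2: pt,d=line(e); print('lean',np.arctan(d[1]/d[0]))
r=(z>.031)&(z<.039)&(J[...,0]>.01)&(J[...,0]<.06)&(V>60); q=J[r]*1000; 
for y in (-85,-75,-65,-55,-45): 
    k=q[abs(q[:,1]-y)<3]; print('rail near x at',y,np.percentile(k[:,0],[3,97]) if len(k)>5 else None)
E
```

```text
sq z 0.09548821754897183 [0.09038289 0.09934418]
jig x range -65.24435880894873 14.881137406008524 y -30.33341404055365 -1.8202958229336812
outer face angle err deg 0.022068694 y at mid [-37.64436  -30.092209] 21
stud left face [[-55.0, -45.9], [-51.0, -46.4], [-47.0, -46.5], [-43.0, -46.9], [-39.0, -47.1], [-35.0, -48.0], [-31.0, -48.2], [-27.0, -48.5], [-23.0, -49.0], [-19.0, -49.5], [-15.0, -49.8], [-11.0, -50.1], [-7.0, -50.2], [-3.0, -50.3], [1.0, -50.8]]
lean -0.0901916
rail near x at -85 [21.98345096 49.98084136]
rail near x at -75 [11.19804551 50.14165776]
rail near x at -65 [15.16964415 50.24997781]
rail near x at -55 [11.16784603 49.81265941]
rail near x at -45 [21.84147324 50.33321705]
```

```bash
python3 -m handwheel '[[[0,0,0.5,0],[0,0,0.7,0],[0,0,0.7,0],[0,0,0.3,0],[0,0,0.2,0],[0,0,0,0]]]' - 100;  python3 -m handwheel '[[[0,0,0.1,0],[0,0,0.05,0],[0,0,0,0]]]'
```

```text
t: 12.05
tcp_pos: [0.447, 0.1792, 0.0473]
tool_rot: [-0.243, 0.97, 0.0, -0.0]
force: [0.6, -0.8, -1.9]
finger_gap: 0.167
gripper_force: 100.3
t: 12.42
tcp_pos: [0.4475, 0.1793, 0.0455]
tool_rot: [-0.243, 0.97, -0.0, 0.001]
force: [-1.2, 0.0, 9.5]
finger_gap: 0.168
gripper_force: 102.5
```

```bash
python3 -m handwheel '[[[0.16,-0.16,0,0],[0.16,-0.16,0,0],[0.12,-0.12,0,0],[0,0,0,0]]]';  python3 -m handwheel '[[[-0.09,-0.09,0,0],[-0.08,-0.08,0,0],[0,0,0,0]]]'
```

```text
t: 12.92
tcp_pos: [0.4447, 0.1645, 0.0455]
tool_rot: [-0.243, 0.97, -0.0, 0.003]
force: [0.6, 0.8, 7.9]
finger_gap: 0.167
gripper_force: 102.0
t: 13.3
tcp_pos: [0.4479, 0.1629, 0.0455]
tool_rot: [-0.243, 0.97, 0.0, 0.0]
force: [-2.4, 2.0, 10.2]
finger_gap: 0.163
gripper_force: 102.5
```

```bash
python3 -m handwheel '[[[0.06,-0.06,0,0],[0.06,-0.06,0,0],[0,0,0,0]]]';  python3 -m handwheel '[[[-0.05,-0.05,0,0],[-0.05,-0.05,0,0],[0,0,0,0]]]'; python3 -m handwheel '[[[0.03,-0.03,0,0],[0,0,0,0],[0,0,0,0]]]'
```

```text
t: 13.68
tcp_pos: [0.4487, 0.1593, 0.0455]
tool_rot: [-0.242, 0.97, 0.0, 0.002]
force: [-0.3, 3.9, 7.4]
finger_gap: 0.168
gripper_force: 102.0
t: 14.05
tcp_pos: [0.4493, 0.1586, 0.0455]
tool_rot: [-0.242, 0.97, 0.001, -0.0]
force: [-4.5, 6.3, 10.8]
finger_gap: 0.166
gripper_force: 102.7
t: 14.42
tcp_pos: [0.4492, 0.1579, 0.0455]
tool_rot: [-0.242, 0.97, 0.001, 0.0]
force: [-3.9, 8.2, 11.8]
finger_gap: 0.17
gripper_force: 102.6
```

```bash
python3 -m handwheel '[[[0,-0.06,0,0],[0,-0.04,0,0],[0,0,0,0]]]';  python3 -m handwheel '[[[0,-0.06,0,0],[0,0,0,0],[0,0,0,0]]]' - 120; python3 - <<'E'
from meas import *
import pickle
s=sense(); a=np.radians(-16.84); Rj=np.array([[np.cos(a),-np.sin(a)],[np.sin(a),np.cos(a)]]); o=np.array([.4656,.1698])
print('tcp jig',(s['tcp_pos'][:2]-o)@Rj*1000,'F',s['force'][:2]@Rj,'M',s['ft_torque'])
c=grab('wrist'); pickle.dump(c,open('w4.pkl','wb')); cv2.imwrite('pics/w4.png',c[0][...,::-1])
h,s,V,Z=analyse(c); z=Z[...,2]; J=(Z[...,:2]-o)@Rj*1000
for x in range(-56,20,8):
    k=(abs(J[...,0]-x)<1.5)&(z>.028)&(z<.042)&(J[...,1]<0)&(J[...,1]>-100)
    g=k&(s<70)&(V>80); w=k&(s>=90)
    print(x,'sq min y',np.percentile(J[g][:,1],3).round(1) if g.sum()>3 else None,'wood max y',np.percentile(J[w][:,1],97).round(1) if w.sum()>3 else None)
E
```

```text
t: 14.8
tcp_pos: [0.4492, 0.1574, 0.0456]
tool_rot: [-0.241, 0.97, 0.002, -0.0]
force: [-5.6, 17.6, 13.1]
finger_gap: 0.166
gripper_force: 102.9
t: 15.18
tcp_pos: [0.4491, 0.1573, 0.0457]
tool_rot: [-0.241, 0.971, 0.003, -0.001]
force: [-6.7, 23.1, 16.0]
finger_gap: 0.164
gripper_force: 117.4
tcp jig [-12.11849606 -16.74711338] F [-13.11149237  20.16610473] M [ 3.95201518  1.0203218  -0.12218536]
-56 sq min y -85.9 wood max y -51.4
-48 sq min y -88.6 wood max y -51.4
-40 sq min y -49.5 wood max y -51.5
-32 sq min y -49.5 wood max y -51.4
-24 sq min y -49.7 wood max y -51.6
-16 sq min y -49.7 wood max y -51.7
-8 sq min y -49.6 wood max y -51.6
0 sq min y -49.5 wood max y -51.7
8 sq min y -50.5 wood max y -51.3
16 sq min y -49.5 wood max y -51.7
```

View pics/w4.png

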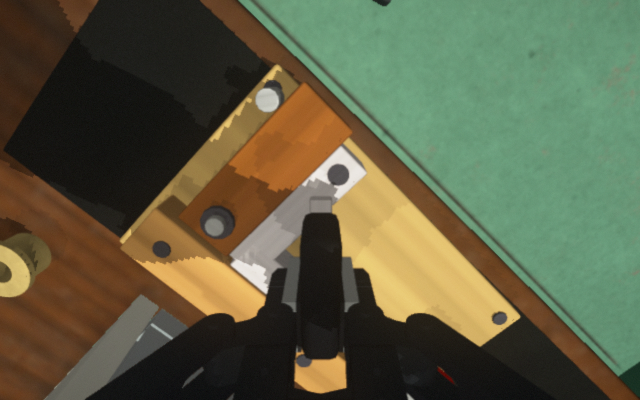

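Square, stud and pin are in line. The outer edge lies along the stud from (235,260) to (345,145), and the pin at (268,97) touches the stud. I'll balance the two pushes, then check that the strap and tilt are right.

```bash
python3 -m handwheel '[[[-0.05,-0.01,0.02,0],[0,0,0,0],[0,0,0,0],[0,0,0,0]]]'; python3 - <<'E'
from meas import *
s=sense(); a=np.radians(-16.84); Rj=np.array([[np.cos(a),-np.sin(a)],[np.sin(a),np.cos(a)]]); o=np.array([.4656,.1698])
print('tcp jig',(s['tcp_pos'][:2]-o)@Rj*1000,'F',s['force'][:2]@Rj,s['force'][2],'M',s['ft_torque'], R.from_quat(s['tool_rot']).as_matrix()[:,2].round(4),'jig tooly',np.degrees(np.arctan2(*R.from_quat(s['tool_rot']).as_matrix()[[1,0],1]))+16.84)
c=grab('top'); h,S,V,Z=analyse(c); z=Z[...,2]; J=(Z[...,:2]-o)@Rj*1000
b=(abs(J[...,0]+5)<60)&(abs(J[...,1])<100)
red=b&((h<6)|(h>172))&(S>150)&(V>90); print('pad z',np.nanmedian(Z[red],0),np.nanmedian(J[red],0))
c=grab('wrist'); h,S,V,Z=analyse(c); z=Z[...,2]; J=(Z[...,:2]-o)@Rj*1000
# flatness of the square's leg top, rail gap
m=(abs(J[...,1]+41)<6)&(J[...,0]>-55)&(J[...,0]<18)&(S<70)&(V>80)&(z>.025)&(z<.045)
A=np.c_[J[m],np.ones(m.sum())]; print('leg top plane',np.linalg.lstsq(A,z[m]*1000,rcond=None)[0],m.sum())
for y in (-48,-44,-40,-36): 
    k=(abs(J[...,1]-y)<1.5)&(z>.028)&(z<.042)&(J[...,0]>5)&(J[...,0]<40); g=k&(S<60); w=k&(S>=90)
    print(y,'sq max x',np.percentile(J[g][:,0],97) if g.sum()>3 else None,'rail min x',np.percentile(J[w][:,0],3) if w.sum()>3 else None)
E
```

```text
t: 15.72
tcp_pos: [0.4492, 0.1574, 0.0456]
tool_rot: [-0.241, 0.97, 0.003, -0.002]
force: [-10.1, 22.5, 20.5]
finger_gap: 0.165
gripper_force: 118.4
tcp jig [-12.13511936 -16.62107734] F [-16.22732543  18.59895389] 20.460096357049697 M [ 3.58508159  1.37420414 -0.0433844 ] [-0.0048  0.0054 -1.    ] jig tooly 134.76759897301682
pad z [0.48401978 0.23931862 0.04867692] [-2.37948414 72.29334875]
leg top plane [-2.11056751e-02  1.14593930e-01  3.76569018e+01] 3690
-48 sq max x 17.233336034087856 rail min x 21.419274160394718
-44 sq max x 21.139759271716386 rail min x 22.105827772211565
-40 sq max x 21.14969612762771 rail min x 21.796000406105712
-36 sq max x 21.00670114991233 rail min x 21.86541769268815
```

```bash
python3 -m handwheel '[[[0,0.03,0,0],[0,0,0,0],[0,0,0,0],[0,0,0,0]]]'; python3 - <<'E'
from meas import *
s=sense(); a=np.radians(-16.84); Rj=np.array([[np.cos(a),-np.sin(a)],[np.sin(a),np.cos(a)]]); o=np.array([.4656,.1698])
M=R.from_quat(s['tool_rot']).as_matrix()
print('tcp jig',(s['tcp_pos'][:2]-o)@Rj*1000,'F',s['force'][:2]@Rj,s['force'][2],M[:,2].round(4),np.degrees(np.arctan2(M[1,1],M[0,1]))+16.84)
E
```

```text
t: 16.32
tcp_pos: [0.4492, 0.1575, 0.0456]
tool_rot: [-0.242, 0.97, 0.003, -0.002]
force: [-9.9, 20.0, 19.0]
finger_gap: 0.163
gripper_force: 118.2
tcp jig [-12.14451039 -16.57594267] F [-15.23703286  16.32999385] 19.003859006539447 [-0.0043  0.0046 -1.    ] 134.79300315774418
```

```bash
python3 -c "
from station import sign_off; print(sign_off())"
```

```text
the job is handed in; nothing more can be done
None
```

The job is handed in at about 16 s: the strap is shut flat over the rail, and the gripper still holds the square in the corner with about 15 N on the rail and 16 N on the stud, which is back against its pin; the last wrist view put both outer faces within 2 mm of rail and stud, and the tool leans about 0.4°.

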